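# Change the battery packs round

### The arm

A 7-joint arm with a two-finger parallel gripper is mounted at the origin on a cart in front of the work surface, level with it; the furniture and walls round the work are solid. World frame = base frame: x ahead of the robot, y to its left, z up, the work surface at z = 0. Lengths are in m, angles in rad, forces in N, time in s.
With the tool pointing down it reaches from about 0.4 to 0.85 m from the base axis. Payload 10.4 kg.
Tool frame: the origin (TCP) lies at the very end of the fingers, on their centre line; the grasp point (between the pads) lies 19 mm behind it; z points along the fingers, y is the line along which they close (so a half turn about z gives the same grasp; the last joint's range is limited). The gripper opens to 85 mm and grips with 20 to 120 N. Pads are 22 mm wide; open, the fingers measure 114 mm over their backs; the gripper's body (76 mm by 85 mm) begins 54 mm behind the grasp point. The pads swing forward as they close: fully open they stand 13 mm farther back than shut.
Start: joints at [-1.338, 0.332, -0.065, 1.46, 0.022, 1.35, -0.088], TCP at [0.158, 0.605, 0.231] pointing down, gripper open.
Joint ranges: [-2.6, 2.6], [-0.5, 2.12], [-1.47, 1.34], [0.16, 2.42], [-1.27, 4.41], [0.06, 2.06], [-2.6, 2.6]. Speed limits (rad/s): [2.22, 2.22, 2.79, 2.79, 3.14, 3.14, 3.14].

### API

Orientations are given as a unit quaternion [x, y, z, w].
In Python, from workcell import manip, vision, order gives the robot as it stands. The module is installed in compiled form; this text tells all that it offers.
- The arm moves only by the tool move_arm, never from a script. Its argument "motion" is a list of rows, each a list of 3 entries, a list of its own where there are three numbers: the shift along the tool's x, y, z scaled (see below), then the turn, a rotation vector about the tool's x, y, z scaled (see below), then the opening, from -1 (shut) to 1 (fully open). In form: [[[dx, dy, dz], [wx, wy, wz], hand], ...]. A call has 1 to 12 rows; each row shifts and turns the commanded pose from where the row before left it, along the tool's axes as they then stand; what a row does not reach is not made up. The controller multiplies each number of a shift by 0.75 m and each number of a turn by pi/4 rad. A row lasts 1/10 s, in which the tool goes at most 50 mm and 8.59 degrees, less where a joint would pass 70% of its speed; a pose out of reach is approached as far as the arm can. A call with a number of a shift or a turn outside -1 to 1 is refused whole. A call with a gripper value outside its range is refused whole. The fingers move at their own pace and stop on an object; "newtons" is the grip in N (left out, the last holds). Time passes only in rows, so rows that do not move let the fingers close. It gives the time, the measured TCP pose, the force, the opening and the grip force at its end, in the units of the state.
- manip.get_obs(): the state, without advancing time (a new reading comes with each control period).
- vision.camera(name): name is "side" or "top" or "wrist"; returns a dict with "pixels" (420x560x3 uint8, red, green, blue), "fx", "fy", "cx", "cy" (pixels), "R" (3x3) and "t" (3): a world point X has camera coordinates R X + t. Camera axes: x right, y down, z forward; pixel columns grow to the right and rows downward; lengths in m; the calibration is good to about 2 mm. A picture is of the moment at which its call begins. There is no depth.
- order.hand_in(): hands the job in; it is judged then, once.
The state is a dict: "clock": time; "joint_pos": joint angles; "joint_velocities": joint speeds; "tau": joint torques, N m; "position": TCP position; "ee_rot": TCP orientation; "ft_force": force on the tool from outside, world axes, zero at the start; "torque": the same for the moment, N m; "grip_width": opening from 0.0 (shut) to 1.0 (fully open); "grasp_force": force on a finger pad.
Only numpy, scipy, OpenCV 4.12 (cv2) and the standard library are available. Lean on these libraries where they do the work, as an engineer would, in place of code of your own. Each camera call takes 0.05 s, during which the arm holds its last target. There are 200 camera calls.

### The job

The low battery pack in the work light is flat: put it on the charger. Run the radio from the middle-height pack that now sits charged in the charger, and give the work light the tall pack that is now in the radio; every pack must stand upright, fully home in its bay. Each bay takes only one pack and all are full, so one can wait on the black rubber mat; leave the tape measure and the screw box where they are.

Things in the scene. Friction and masses are not known exactly. Their poses are not given: they have to be found in the camera images.
- low_pack: Low battery pack: black block 88 x 54 x 52 mm, about 0.35 kg; origin at the centre of its underside, z up, x along the 88 mm, y across the 54 mm between its flat long sides (grip there, near the top). The three packs differ in height only; a half turn makes no difference. Starts in the work light.
- middle_pack: Middle-height battery pack: black block 88 x 54 x 66 mm, about 0.45 kg; origin at the centre of its underside, z up, x along the 88 mm, y across the 54 mm between its flat long sides (grip there, near the top). The three packs differ in height only; a half turn makes no difference. Starts in the charger.
- tall_pack: Tall battery pack: black block 88 x 54 x 80 mm, about 0.55 kg; origin at the centre of its underside, z up, x along the 88 mm, y across the 54 mm between its flat long sides (grip there, near the top). The three packs differ in height only; a half turn makes no difference. Starts in the radio.
- charger: Battery charger: low grey plastic housing, about 166 x 100 x 32 mm, at its front (-x) a sloping apron with two pilot lamps; fixed. Origin on the worktop under the bay's centre. Bay open upwards, 96 (x) x 62 (y) mm inside, 4 mm free round a pack, 18 mm deep, mouth flared 5 mm more; floor 14 mm, rim 32 mm above the origin.
- radio: Site radio: grey box, about 152 x 116 x 58 mm, with black rubber corners, at its front (-x) speaker, display, knobs; fixed. Origin on the worktop under the bay's centre. Bay open upwards, 96 (x) x 62 (y) mm inside, 4 mm free round a pack, 18 mm deep, mouth flared 5 mm more; floor 40 mm, rim 58 mm above the origin.
- work_light: LED work light: black base 124 x 96 x 32 mm; in front of it (-x) a tilted lamp head, yellow frame, 50 to 130 mm from the origin, 60 mm to each side, 105 mm high; fixed. Origin on the worktop under the bay's centre. Bay open upwards, 96 (x) x 62 (y) mm inside, 4 mm free round a pack, 18 mm deep, mouth flared 5 mm more; floor 14 mm, rim 32 mm above the origin.
- rubber_mat: Black ribbed rubber mat, 150 (x) x 120 (y) x 3 mm, fixed flat on the worktop and empty: the clear spot for a pack. Origin at the centre of its underside.
- tape_measure: Tape measure, yellow and black, 77 x 99 x 68 mm, loose; not to be disturbed. Origin at the centre of its underside.
- mitre_saw: Mitre saw, fixed, at the back of the worktop: its base begins 170 mm in front (-x) of its origin, a low grip (70 mm high, 50 mm wide) reaches 295 mm in front, and its head overhangs, 180 to 510 mm high, to 140 mm in front: to pass from side to side keep well in front of it, near the edge of the worktop. Origin on the worktop, under its middle.
- screw_box: Cardboard box of screws, yellow and red, 62 x 92 x 49 mm, loose; not to be disturbed. Origin at the centre of its underside.

How it is judged:
At the end, for the whole second after the job is handed in: The low pack is in the charger, the middle-height pack in the radio and the tall pack in the work light, each within 10 mm of the bay's centre, its underside within 4 mm of the bay floor, upright within 0.08 rad, released and at rest (horizontal distance between low_pack and charger below 0.01 m and z of low_pack in the frame of charger between 0.01 and 0.018 m and angle between each of low_pack, middle_pack, tall_pack's own z axis and vertical below 0.08 rad and linear speed of each of low_pack, middle_pack, tall_pack below 0.02 m/s and angular speed of each of low_pack, middle_pack, tall_pack below 0.2 rad/s and horizontal distance between middle_pack and radio below 0.01 m and z of middle_pack in the frame of radio between 0.036 and 0.044 m and horizontal distance between tall_pack and work_light below 0.01 m and z of tall_pack in the frame of work_light between 0.01 and 0.018 m); the robot touches nothing.
It fails at once if the tape measure is pushed more than 30 mm from its place (distance of tape_measure from where it was at the start of the episode above 0.03 m).
It fails at once if the screw box is pushed more than 30 mm from its place (distance of screw_box from where it was at the start of the episode above 0.03 m).
It also fails if it takes over 136 s, if anything falls off the work surface, if the arm or the gripper's body presses on something with over 40 N, if the wrist force passes 120 N, or if a joint passes its speed limit or range.

## Working session

There is one attempt and no reset: what is moved stays moved. The work goes in short steps, Python scripts to look and compute and a tool call to move; the robot and the scene stay as the last step left them, time stands still between calls to the robot, and variables do not carry over. Pictures are saved under pics/ and viewed, at most 14 in all, crops included, and the job is handed in when it is done.

Besides the shell and the picture viewer there is one more tool, called as name([rows], argument=value, ...), one row to a line, values as JSON. move_arm: Moves the arm, as the interface text tells. Its arguments: {"type":"object","properties":{"motion":{"type":"array"},"newtons":{"type":"number"}},"required":["motion"]}

```bash
mkdir -p pics
cat > h.py <<'E'
import numpy as np, cv2
from workcell import manip, vision, order
def snap(n,f):
    c=vision.camera(n); cv2.imwrite(f,cv2.cvtColor(c["pixels"],cv2.COLOR_RGB2BGR)); return c
def ray(c,u,v,z):
    R=np.array(c["R"]);t=np.array(c["t"]); o=-R.T@t; d=R.T@np.array([(u-c["cx"])/c["fx"],(v-c["cy"])/c["fy"],1])
    return o+d*(z-o[2])/d[2]
def proj(c,X):
    p=np.array(c["R"])@np.array(X)+np.array(c["t"]); return p[0]/p[2]*c["fx"]+c["cx"],p[1]/p[2]*c["fy"]+c["cy"]
E
python3 - <<'E'
from h import *
for n in("top","side"):
    c=snap(n,f"pics/{n}0.png"); R=np.array(c["R"]); print(n,c["fx"],-R.T@np.array(c["t"]),R.round(2).tolist())
print(manip.get_obs())
E
```

```text
top 445.26362831927844 [0.35027087 0.0250676  1.5448852 ] [[-0.0, -1.0, -0.0], [-0.98, 0.0, -0.18], [0.18, 0.0, -0.98]]
side 485.50443091241374 [ 0.28239904 -1.2214189   0.74597072] [[0.97, -0.26, -0.02], [-0.14, -0.46, -0.88], [0.22, 0.85, -0.48]]
{'clock': 0.1, 'joint_pos': array([-1.33757812,  0.3328107 , -0.06472827,  1.46085517,  0.0215651 ,
        1.3499156 , -0.08848439]), 'joint_velocities': array([ 0.00014854, -0.00139413,  0.00016728, -0.00243311, -0.00134715,
       -0.00035483, -0.00014671]), 'tau': array([ 1.19748011e-04, -6.26741266e+01,  4.84839454e-02, -3.92430353e+01,
        1.63982803e-02,  6.81407430e-03,  3.43364718e-05]), 'position': array([0.1580373 , 0.60433538, 0.23059533]), 'ee_rot': array([ 1.27533879e-01,  9.91834003e-01, -6.43359468e-04, -7.47047221e-05]), 'ft_force': array([ 0.17807113, -0.36933769, -1.0068438 ]), 'torque': array([-0.05575031, -0.01443685,  0.01472028]), 'grasp_force': 0.0, 'grip_width': 0.9982073518140046}
```

View pics/top0.png

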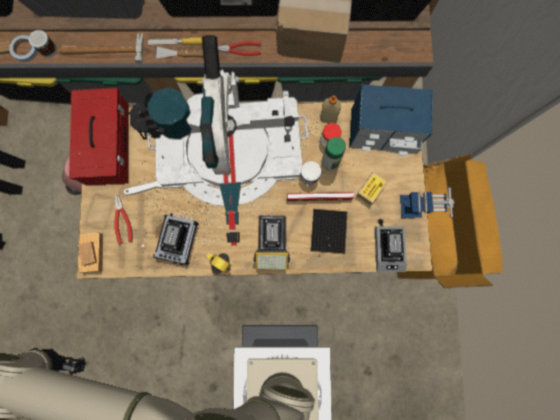

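View pics/side0.png

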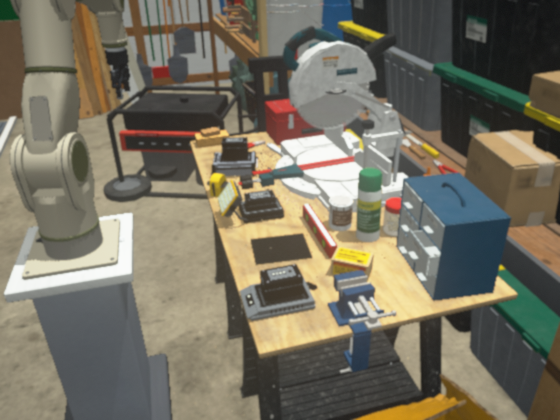

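The top view shows the radio at about (176,238), the work light at (272,235), the mat at (329,231), the charger at (391,245), the tape measure at (220,262) and the screw box at (372,188). The side view agrees. I'll enlarge the top view.

Run:
```python
from h import *
im=cv2.imread("pics/top0.png")
a=cv2.resize(im[200:285,145:300],None,fx=5,fy=5,interpolation=cv2.INTER_CUBIC)[:, :775]
b=cv2.resize(im[170:285,290:420],None,fx=5,fy=5,interpolation=cv2.INTER_CUBIC)
cv2.imwrite("pics/ca.png",cv2.convertScaleAbs(a,alpha=1.5)); cv2.imwrite("pics/cb.png",cv2.convertScaleAbs(b,alpha=1.5))
```

```text
(no output)
```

View pics/ca.png

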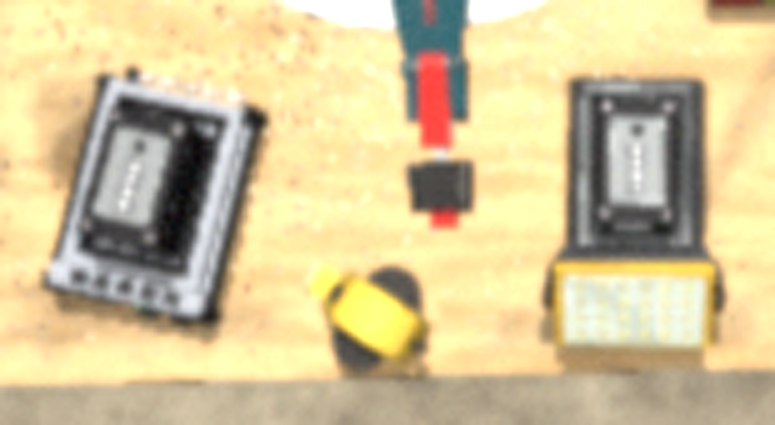

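View pics/cb.png

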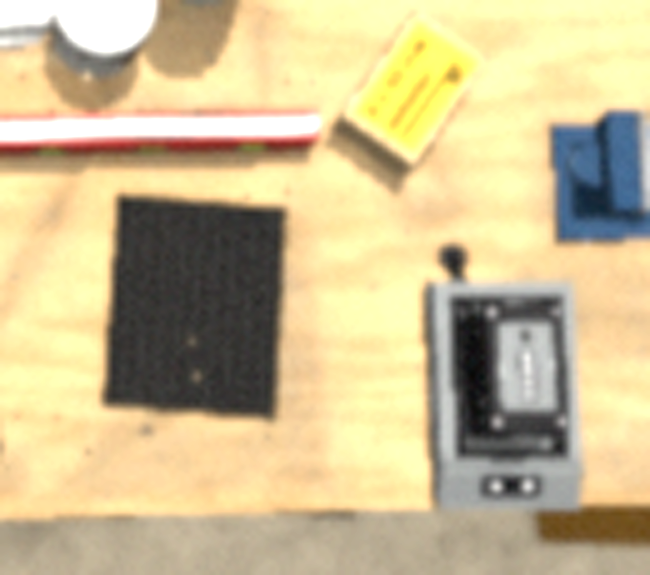

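The crops show each pack's top label with four corner screws. In crop pixels the pack centres are about (132,173) for the tall pack, (637,160) for the low pack and (526,366) for the middle pack (second crop). The mat corners are also clear.

Run:
```python
from h import *
c=vision.camera("top")
def P(o,x,y,z): return ray(c,o[0]+(x+.5)/5-.5,o[1]+(y+.5)/5-.5,z)[:2]
a=(145,200);b=(290,170)
def yaw(p,q): d=q-p; return np.degrees(np.arctan2(d[1],d[0]))
print("tall",P(a,132,173,.12),"low",P(a,637,160,.066),"mid",P(b,526,366,.08))
for n,o,pts,z in(("radio",a,[(100,75),(262,112),(207,318),(48,282)],.058),("wl",a,[(572,80),(703,82),(703,250),(568,250)],.032),("mat",b,[(120,197),(285,210),(273,417),(107,404)],.003),("chg",b,[(429,284),(577,284),(580,505),(437,505)],.032),("box",b,[(420,17),(487,62),(413,165),(347,115)],.049),("tape",a,[(310,280),(390,265),(430,365),(340,370)],.04)):
    q=[P(o,*p,z) for p in pts]; print(n,np.mean(q,0).round(4),"yaw",yaw(q[3],q[0]).round(1),yaw(q[2],q[1]).round(1),np.round(q,3).tolist())
print("saw grip front", P(a,440,185,.07), "edge",P(a,400,380,0)); print("screws yaw mid",yaw(P(b,497,423,.08),P(b,492,312,.08)))
```

```text
tall [0.5145632  0.35734245] low [0.52896541 0.03272767] mid [ 0.48959574 -0.37109104]
radio [0.5063 0.3562] yaw -11.6 -13.2 [[0.588, 0.396], [0.563, 0.286], [0.425, 0.318], [0.449, 0.425]]
wl [0.5297 0.0333] yaw -1.1 -0.4 [[0.588, 0.078], [0.587, -0.013], [0.472, -0.012], [0.472, 0.08]]
mat [ 0.539  -0.1648] yaw -4.6 -5.1 [[0.616, -0.113], [0.607, -0.229], [0.462, -0.216], [0.471, -0.102]]
chg [ 0.4755 -0.3694] yaw -0.4 -2.4 [[0.55, -0.321], [0.55, -0.422], [0.401, -0.416], [0.401, -0.32]]
box [ 0.6828 -0.3143] yaw -37.5 -36.8 [[0.734, -0.319], [0.702, -0.363], [0.63, -0.309], [0.665, -0.266]]
tape [0.4246 0.2138] yaw 19.8 22.8 [[0.451, 0.253], [0.461, 0.199], [0.395, 0.171], [0.391, 0.231]]
saw grip front [0.51198735 0.16369893] edge [0.38561575 0.19566376]
screws yaw mid -0.21208385599448776
```

```bash
cat >> h.py <<'E'
from scipy.spatial.transform import Rotation as Ro
def plan(*wps, yaw=None):
    "print rows: yaw turn first (deg of object), then per-waypoint shifts"
    o=manip.get_obs(); R=Ro.from_quat(o["ee_rot"]); p=np.array(o["position"])
    yw=lambda R: (np.degrees(np.arctan2(R[1,1],R[0,1]))-90+90)%180-90
    cur=yw(R.as_matrix()); print("t",o["clock"],"pos",p.round(4),"yaw",round(cur,2),"tilt",R.as_matrix()[:,2].round(3),"grip",round(o["grip_width"],3),round(o["grasp_force"],1),"F",o["ft_force"].round(1), "q",o["joint_pos"].round(2))
    if yaw is not None:
        d=(yaw-cur+90)%180-90; n=int(np.ceil(abs(d)/7.5)) or 1
        print("turn rows",n,"wz",round(-d/45/n,4)); R=Ro.from_euler("z",d,degrees=True)*R
    for w in wps:
        d=R.inv().apply(np.array(w)-p)/0.75; n=int(np.ceil(np.linalg.norm(d)*.75/.04)) or 1
        print(w,"rows",n,"each",(d/n).round(4).tolist()); p=np.array(w)
E
python3 -c "
from h import *
plan((.49,.357,.26),yaw=-12)"
```

```text
t 0.15 pos [0.1581 0.6044 0.2307] yaw -14.66 tilt [-0.    -0.001 -1.   ] grip 1.0 0.0 F [-0.  -0.  -0.5] q [-1.34  0.33 -0.06  1.46  0.02  1.35 -0.09]
turn rows 1 wz -0.0591
(0.49, 0.357, 0.26) rows 11 each [-0.0456, -0.021, -0.0035]
```

move_arm([
  [[0,0,0],[0,0,-0.059],1],
  [[-0.0456,-0.021,-0.0035],[0,0,0],1],
  [[-0.0456,-0.021,-0.0035],[0,0,0],1],
  [[-0.0456,-0.021,-0.0035],[0,0,0],1],
  [[-0.0456,-0.021,-0.0035],[0,0,0],1],
  [[-0.0456,-0.021,-0.0035],[0,0,0],1],
  [[-0.0456,-0.021,-0.0035],[0,0,0],1],
  [[-0.0456,-0.021,-0.0035],[0,0,0],1],
  [[-0.0456,-0.021,-0.0035],[0,0,0],1],
  [[-0.0456,-0.021,-0.0035],[0,0,0],1],
  [[-0.0456,-0.021,-0.0035],[0,0,0],1],
  [[-0.0456,-0.021,-0.0035],[0,0,0],1],
])

```text
clock: 1.35
position: [0.4911, 0.3559, 0.2601]
ee_rot: [0.104, 0.995, -0.0, -0.0]
ft_force: [0.6, 1.0, 0.5]
grip_width: 0.997
grasp_force: 0.0
```

Run:
```python
from h import *
plan((.52,.04,.26),yaw=-1)
c=snap("wrist","pics/w1.png"); R=np.array(c["R"]); print(c["fx"],-R.T@np.array(c["t"]),R.round(3).tolist())
```

```text
t 1.35 pos [0.4911 0.3559 0.2601] yaw -12.0 tilt [-0. -0. -1.] grip 0.997 0.0 F [0.6 1.  0.5] q [-0.84  0.28  0.17  1.48 -0.05  1.39  0.69]
turn rows 2 wz -0.1222
(0.52, 0.04, 0.26) rows 8 each [-0.0057, -0.0526, 0.0]
299.83905854236264 [0.42399526 0.3708259  0.40327672] [[0.208, 0.978, -0.001], [0.941, -0.2, 0.272], [0.266, -0.058, -0.962]]
```

View pics/w1.png

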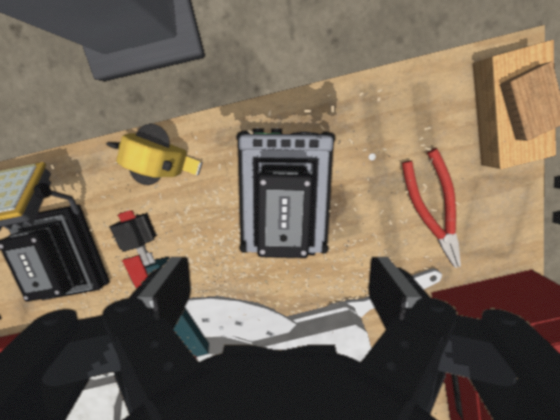

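The wrist view shows the radio near (286,195), with the pack's label around (284,215) and almost square to the image. I'll measure the label and the rim.

```bash
cat >> h.py <<'E'
def label(c,box,z,lo=70,hi=150):
    "grey label blob on a pack top inside box (u0,v0,u1,v1) -> centre xy, yaw, sides"
    u0,v0,u1,v1=box; im=np.array(c["pixels"])[v0:v1,u0:u1].copy(); g=cv2.cvtColor(im,cv2.COLOR_RGB2GRAY)
    m=((g>lo)).astype(np.uint8); m=cv2.morphologyEx(m,cv2.MORPH_OPEN,np.ones((3,3)))
    out=[]
    for k in sorted(cv2.findContours(m,cv2.RETR_EXTERNAL,cv2.CHAIN_APPROX_NONE)[0],key=cv2.contourArea)[::-1][:3]:
        if cv2.contourArea(k)<150: continue
        b=cv2.boxPoints(cv2.minAreaRect(k))+[u0,v0]
        q=np.array([ray(c,*p,z)[:2] for p in b]); e=[q[1]-q[0],q[2]-q[1]]; L=max(e,key=np.linalg.norm)
        out.append((q.mean(0).round(4),round(float((np.degrees(np.arctan2(L[1],L[0]))+90)%180-90),1),[round(float(np.linalg.norm(x)),3) for x in e],(b.mean(0)).round(1)))
    return out
E
python3 - <<'E'
from h import *
c=vision.camera("wrist")
for r in label(c,(259,178,312,256),.12): print(r)
g=cv2.cvtColor(np.array(c["pixels"]),cv2.COLOR_RGB2GRAY); print(g[215,255:320].tolist()); print(g[165:262,270].tolist())
for p in((263,181),(308,182),(307,251),(259,251)): print("screw",ray(c,*p,.12))
for p in((240,135),(332,135),(329,254),(241,253)): print("rim",ray(c,*p,.058))
E
```

```text
(array([0.5132, 0.3561]), -14.6, [0.06, 0.038], array([288.9, 210.5]))
(array([0.5501, 0.3443]), 77.6, [0.053, 0.017], array([285. , 247.5]))
[159, 139, 102, 61, 35, 29, 30, 29, 38, 43, 50, 52, 54, 55, 67, 95, 124, 137, 143, 144, 142, 144, 143, 143, 143, 142, 140, 131, 115, 105, 107, 124, 149, 168, 169, 156, 130, 109, 106, 122, 136, 143, 142, 143, 143, 144, 142, 144, 144, 142, 140, 126, 101, 70, 55, 51, 48, 46, 41, 36, 28, 24, 33, 43, 73]
[18, 24, 30, 36, 44, 52, 58, 71, 98, 121, 128, 113, 84, 63, 58, 54, 58, 65, 76, 82, 81, 83, 83, 85, 84, 85, 84, 85, 88, 90, 90, 90, 93, 93, 92, 93, 93, 91, 91, 91, 92, 91, 92, 93, 95, 95, 95, 95, 95, 95, 95, 95, 101, 110, 114, 117, 116, 117, 116, 118, 117, 115, 112, 109, 109, 109, 107, 107, 107, 106, 105, 107, 107, 101, 78, 59, 51, 53, 63, 80, 91, 86, 67, 53, 61, 105, 154, 176, 176, 175, 176, 175, 171, 169, 170, 168, 171]
screw [0.47824312 0.33823036 0.12      ]
screw [0.48847572 0.38013418 0.12      ]
screw [0.55868367 0.36551039 0.12      ]
screw [0.54813508 0.31747188 0.12      ]
rim [0.4325975  0.31905951 0.058     ]
rim [0.45481577 0.41961178 0.058     ]
rim [0.5969074  0.39155399 0.058     ]
rim [0.57195211 0.2842362  0.058     ]
```

```bash
python3 -c "
from h import *
plan((.48,.035,.26),yaw=-1)"
```

```text
t 1.45 pos [0.4946 0.3519 0.2602] yaw -12.47 tilt [ 0.002 -0.002 -1.   ] grip 1.0 0.0 F [ 0.5 -0.1  0.8] q [-0.84  0.28  0.18  1.48 -0.05  1.39  0.69]
turn rows 2 wz -0.1275
(0.48, 0.035, 0.26) rows 8 each [0.0015, -0.0528, 0.0001]
```

move_arm([
  [[0,0,0],[0,0,-0.127],1],
  [[0,0,0],[0,0,-0.127],1],
  [[0.0015,-0.0528,0],[0,0,0],1],
  [[0.0015,-0.0528,0],[0,0,0],1],
  [[0.0015,-0.0528,0],[0,0,0],1],
  [[0.0015,-0.0528,0],[0,0,0],1],
  [[0.0015,-0.0528,0],[0,0,0],1],
  [[0.0015,-0.0528,0],[0,0,0],1],
  [[0.0015,-0.0528,0],[0,0,0],1],
  [[0.0015,-0.0528,0],[0,0,0],1],
  [[0,0,0],[0,0,0],1],
  [[0,0,0],[0,0,0],1],
])

```text
clock: 2.65
position: [0.4777, 0.04, 0.2602]
ee_rot: [0.006, 1.0, 0.0, 0.0]
ft_force: [0.5, 1.4, 0.0]
grip_width: 0.997
grasp_force: 0.0
```

Run:
```python
from h import *
plan((.48,-.37,.26),yaw=-1)
c=snap("wrist","pics/w2.png")
print(proj(c,(.529,.033,.066)))
```

```text
t 2.65 pos [0.4777 0.04   0.2602] yaw -0.66 tilt [ 0.     0.001 -1.   ] grip 0.997 0.0 F [0.5 1.4 0. ] q [-0.53 -0.02  0.35  1.8   0.01  1.36  1.38]
turn rows 1 wz 0.0076
(0.48, -0.37, 0.26) rows 11 each [-0.0011, -0.0497, -0.0]
(np.float64(273.5736777365808), np.float64(228.35960536123133))
```

View pics/w2.png

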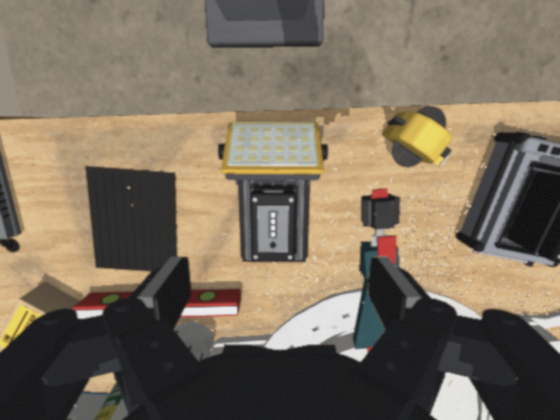

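The work light pack shows at about (273,229), matching the estimate from the top view. Next I'll look at the charger.

Run:
```python
from h import *
c=vision.camera("wrist")
for r in label(c,(250,192,297,257),.066): print(r)
for p in((257,199),(290,200),(291,256),(254,256)): print("screw",ray(c,*p,.066)[:2])
for p in((88,167),(176,173),(176,271),(97,269)): print("mat",ray(c,*p,.003)[:2])
plan((.46,-.37,.26),yaw=-1)
```

```text
(array([0.5298, 0.0317]), -0.1, [0.038, 0.059], array([271.5, 228.5]))
screw [0.49275326 0.01549192]
screw [0.49431889 0.05371644]
screw [0.56496224 0.0549318 ]
screw [0.56453144 0.00966189]
mat [ 0.46216254 -0.2139211 ]
mat [ 0.47136517 -0.09718743]
mat [ 0.61650978 -0.11223673]
mat [ 0.61216208 -0.22821717]
t 2.75 pos [0.4778 0.0416 0.26  ] yaw -0.48 tilt [-0.  0. -1.] grip 0.997 0.0 F [ 0.4 -0.5  0.3] q [-0.54 -0.02  0.35  1.8   0.01  1.36  1.38]
turn rows 1 wz 0.0116
(0.46, -0.37, 0.26) rows 11 each [0.0013, -0.0499, -0.0]
```

move_arm([
  [[0.0016,-0.05,0],[0,0,0],1],
  [[0.0016,-0.05,0],[0,0,0],1],
  [[0.0016,-0.05,0],[0,0,0],1],
  [[0.0016,-0.05,0],[0,0,0],1],
  [[0.0016,-0.05,0],[0,0,0],1],
  [[0.0016,-0.05,0],[0,0,0],1],
  [[0.0016,-0.05,0],[0,0,0],1],
  [[0.0016,-0.05,0],[0,0,0],1],
  [[0.0016,-0.05,0],[0,0,0],1],
  [[0.0016,-0.05,0],[0,0,0],1],
  [[0.0016,-0.05,0],[0,0,0],1],
  [[0,0,0],[0,0,0],1],
])

```text
clock: 3.95
position: [0.4595, -0.3757, 0.2594]
ee_rot: [0.007, 1.0, -0.001, -0.001]
ft_force: [-0.8, 0.0, 0.1]
grip_width: 1.0
grasp_force: 0.0
```

Run:
```python
from h import *
c=snap("wrist","pics/w3.png")
print(proj(c,(.4896,-.371,.08)))
plan((.529,.032,.15),(.529,.032,.042),yaw=-.5)
```

```text
(np.float64(283.9113688825629), np.float64(215.26880804608786))
t 4.0 pos [ 0.4604 -0.3733  0.2593] yaw -0.69 tilt [-0.002 -0.001 -1.   ] grip 1.001 0.0 F [-0.8  0.4 -0.3] q [-0.01  0.29  0.76  1.54 -0.2   1.39  2.33]
turn rows 1 wz -0.0042
(0.529, 0.032, 0.15) rows 11 each [-0.0079, 0.0492, 0.0132]
(0.529, 0.032, 0.042) rows 3 each [-0.0001, 0.0, 0.048]
```

View pics/w3.png

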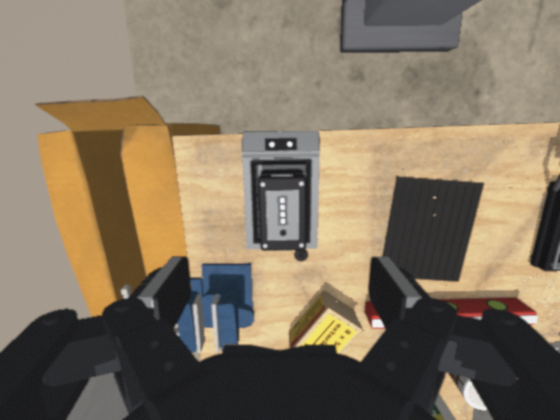

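The charger pack shows at about (283,214), again as predicted.

Run:
```python
from h import *
c=vision.camera("wrist")
for r in label(c,(262,176,303,243),.08): print(r)
for p in((243,150),(319,152),(317,249),(247,249)): print("rim",ray(c,*p,.032)[:2])
```

```text
(array([ 0.4897, -0.3733]), 0.2, [0.038, 0.061], array([279.5, 214. ]))
rim [ 0.42155425 -0.41692155]
rim [ 0.42508672 -0.32437952]
rim [ 0.55272595 -0.32404812]
rim [ 0.55165784 -0.41743746]
```

move_arm([
  [[-0.0079,0.0492,0],[0,0,0],1],
  [[-0.0079,0.0492,0],[0,0,0],1],
  [[-0.0079,0.0492,0],[0,0,0],1],
  [[-0.0079,0.0492,0],[0,0,0],1],
  [[-0.0079,0.0492,0],[0,0,0],1],
  [[-0.0079,0.0492,0],[0,0,0],1],
  [[-0.0079,0.0492,0],[0,0,0],1],
  [[-0.0079,0.0492,0],[0,0,0],1],
  [[-0.0079,0.0492,0],[0,0,0],1],
  [[-0.0079,0.0492,0],[0,0,0],1],
  [[-0.0079,0.0492,0],[0,0,0],1],
  [[0,0,0.05],[0,0,0],1],
])

```text
clock: 5.25
position: [0.5321, 0.0421, 0.2259]
ee_rot: [-0.001, 1.0, 0.002, 0.004]
ft_force: [0.6, -0.9, -0.5]
grip_width: 1.001
grasp_force: 0.0
```

move_arm([
  [[0,0,0.05],[0,0,0],1],
  [[0,0,0],[0,0,0],1],
  [[0,0,0],[0,0,0],1],
])

```text
clock: 5.55
position: [0.5296, 0.0344, 0.186]
ee_rot: [0.004, 1.0, 0.0, -0.0]
ft_force: [-0.4, -0.2, 1.0]
grip_width: 0.999
grasp_force: 0.0
```

Run:
```python
from h import *
plan((.529,.032,.15),(.529,.032,.042),yaw=-.5)
```

```text
t 5.55 pos [0.5296 0.0344 0.186 ] yaw -0.47 tilt [-0.  0. -1.] grip 0.999 0.0 F [-0.4 -0.2  1. ] q [-0.57  0.16  0.46  1.79 -0.07  1.21  1.48]
turn rows 1 wz 0.0008
(0.529, 0.032, 0.15) rows 1 each [0.0007, -0.0033, 0.0479]
(0.529, 0.032, 0.042) rows 3 each [-0.0, -0.0, 0.048]
```

move_arm([
  [[0,-0.003,0.048],[0,0,0],1],
  [[0,0,0.048],[0,0,0],1],
  [[0,0,0.048],[0,0,0],1],
  [[0,0,0.048],[0,0,0],1],
  [[0,0,0],[0,0,0],1],
  [[0,0,0],[0,0,0],1],
  [[0,0,0],[0,0,0],-1],
  [[0,0,0],[0,0,0],-1],
  [[0,0,0],[0,0,0],-1],
  [[0,0,0],[0,0,0],-1],
  [[0,0,0],[0,0,0],-1],
  [[0,0,0],[0,0,0],-1],
], newtons=50)

```text
clock: 6.75
position: [0.5312, 0.0314, 0.0433]
ee_rot: [0.005, 1.0, 0.001, 0.002]
ft_force: [-2.1, 0.3, 10.5]
grip_width: 0.625
grasp_force: 51.2
```

Run:
```python
from h import *
plan((.529,.032,.20),(.539,-.164,.20),(.539,-.164,.0325))
```

```text
t 6.75 pos [0.5312 0.0314 0.0433] yaw -0.57 tilt [ 0.003  0.001 -1.   ] grip 0.625 51.2 F [-2.1  0.3 10.5] q [-0.52  0.34  0.44  1.93 -0.18  0.91  1.56]
(0.529, 0.032, 0.2) rows 4 each [0.0006, 0.0003, -0.0522]
(0.539, -0.164, 0.2) rows 5 each [-0.0032, -0.0522, -0.0001]
(0.539, -0.164, 0.0325) rows 5 each [0.0001, -0.0001, 0.0447]
```

move_arm([
  [[0,0,-0.02],[0,0,0],-1],
  [[0,0,-0.05],[0,0,0],-1],
  [[0,0,-0.05],[0,0,0],-1],
  [[0,0,-0.05],[0,0,0],-1],
  [[0,0,-0.04],[0,0,0],-1],
  [[-0.002,-0.052,0],[0,0,0],-1],
  [[-0.002,-0.052,0],[0,0,0],-1],
  [[-0.002,-0.052,0],[0,0,0],-1],
  [[-0.002,-0.052,0],[0,0,0],-1],
  [[-0.002,-0.052,0],[0,0,0],-1],
  [[0,0,0],[0,0,0],-1],
  [[0,0,0],[0,0,0],-1],
])

```text
clock: 7.95
position: [0.5349, -0.1652, 0.199]
ee_rot: [0.006, 1.0, 0.0, -0.0]
ft_force: [-0.4, 0.8, -3.9]
grip_width: 0.622
grasp_force: 55.5
```

Run:
```python
from h import *
plan((.539,-.164,.06),(.539,-.164,.034))
```

```text
t 7.95 pos [ 0.5349 -0.1652  0.199 ] yaw -0.72 tilt [-0.  0. -1.] grip 0.622 55.5 F [-0.4  0.8 -3.9] q [-0.31  0.23  0.61  1.71 -0.14  1.25  1.89]
(0.539, -0.164, 0.06) rows 4 each [-0.0014, 0.0004, 0.0463]
(0.539, -0.164, 0.034) rows 1 each [-0.0, -0.0, 0.0347]
```

move_arm([
  [[-0.001,0,0.045],[0,0,0],-1],
  [[-0.001,0,0.045],[0,0,0],-1],
  [[-0.001,0,0.045],[0,0,0],-1],
  [[-0.001,0,0.045],[0,0,0],-1],
  [[0,0,0.02],[0,0,0],-1],
  [[0,0,0.02],[0,0,0],-1],
  [[0,0,0],[0,0,0],-1],
  [[0,0,0],[0,0,0],-1],
  [[0,0,0],[0,0,0],-1],
])

```text
clock: 8.85
position: [0.539, -0.1641, 0.0347]
ee_rot: [0.005, 1.0, 0.0, 0.001]
ft_force: [-0.3, 0.1, -3.6]
grip_width: 0.622
grasp_force: 56.3
```

move_arm([
  [[0,0,0.003],[0,0,0],-1],
  [[0,0,0],[0,0,0],-1],
  [[0,0,0],[0,0,0],1],
  [[0,0,0],[0,0,0],1],
  [[0,0,0],[0,0,0],1],
  [[0,0,0],[0,0,0],1],
  [[0,0,-0.03],[0,0,0],1],
  [[0,0,-0.05],[0,0,0],1],
  [[0,0,-0.05],[0,0,0],1],
  [[0,0,-0.05],[0,0,0],1],
  [[0,0,-0.05],[0,0,0],1],
  [[0,0,-0.05],[0,0,0],1],
])

```text
clock: 10.05
position: [0.5381, -0.1642, 0.2431]
ee_rot: [0.005, 1.0, 0.0, 0.0]
ft_force: [0.5, 0.3, -0.2]
grip_width: 1.001
grasp_force: 0.0
```

Run:
```python
from h import *
plan((.44,.03,.25),(.44,.27,.25),(.513,.3565,.23))
```

```text
t 10.05 pos [ 0.5381 -0.1642  0.2431] yaw -0.58 tilt [ 0.  0. -1.] grip 1.001 0.0 F [ 0.5  0.3 -0.2] q [-0.33  0.2   0.63  1.64 -0.12  1.34  1.88]
(0.44, 0.03, 0.25) rows 6 each [0.0222, 0.0429, -0.0015]
(0.44, 0.27, 0.25) rows 6 each [0.0005, 0.0533, 0.0]
(0.513, 0.3565, 0.23) rows 3 each [-0.032, 0.0388, 0.0089]
```

move_arm([
  [[0.0222,0.043,0],[0,0,0],1],
  [[0.0222,0.043,0],[0,0,0],1],
  [[0.0222,0.043,0],[0,0,0],1],
  [[0.0222,0.043,0],[0,0,0],1],
  [[0.0222,0.043,0],[0,0,0],1],
  [[0.0222,0.043,0],[0,0,0],1],
  [[0,0.053,0],[0,0,0],1],
  [[0,0.053,0],[0,0,0],1],
  [[0,0.053,0],[0,0,0],1],
  [[0,0.053,0],[0,0,0],1],
  [[0,0.053,0],[0,0,0],1],
  [[0,0.053,0],[0,0,0],1],
])

```text
clock: 11.25
position: [0.4426, 0.2703, 0.2415]
ee_rot: [0.005, 1.0, 0.0, 0.0]
ft_force: [1.0, 0.6, -0.1]
grip_width: 1.003
grasp_force: 0.0
```

move_arm([
  [[-0.032,0.038,0],[0,0,0.14],1],
  [[-0.032,0.038,0],[0,0,0.14],1],
  [[-0.032,0.038,0],[0,0,0],1],
  [[0,0,0],[0,0,0],1],
  [[0,0,0],[0,0,0],1],
])

```text
clock: 11.75
position: [0.5243, 0.3447, 0.2405]
ee_rot: [0.115, 0.993, -0.001, -0.0]
ft_force: [-0.5, -0.7, -1.5]
grip_width: 1.005
grasp_force: 0.0
```

Run:
```python
from h import *
plan((.5135,.356,.16),(.5135,.356,.095),yaw=-13)
c=vision.camera("wrist")
u,v=map(int,proj(c,(.5135,.356,.12))); print(u,v)
for r in label(c,(u-28,v-34,u+28,v+40),.12): print(r)
```

```text
t 11.75 pos [0.5243 0.3447 0.2405] yaw -13.17 tilt [-0.001 -0.001 -1.   ] grip 1.005 0.0 F [-0.5 -0.7 -1.5] q [-0.82  0.33  0.21  1.45 -0.07  1.37  0.74]
turn rows 1 wz -0.0038
(0.5135, 0.356, 0.16) rows 3 each [0.0058, 0.0039, 0.0358]
(0.5135, 0.356, 0.095) rows 2 each [-0.0, 0.0001, 0.0433]
288 188
(array([0.5136, 0.3559]), -11.6, [0.037, 0.058], array([288.5, 187.5]))
```

move_arm([
  [[0.0058,0.0039,0.036],[0,0,-0.02],1],
  [[0.0058,0.0039,0.036],[0,0,0],1],
  [[0.0058,0.0039,0.036],[0,0,0],1],
  [[0,0,0.044],[0,0,0],1],
  [[0,0,0.044],[0,0,0],1],
  [[0,0,0],[0,0,0],1],
  [[0,0,0],[0,0,0],1],
])

```text
clock: 12.5
position: [0.5133, 0.3558, 0.0957]
ee_rot: [0.107, 0.994, 0.0, 0.0]
ft_force: [0.1, -0.3, 1.0]
grip_width: 1.001
grasp_force: 0.0
```

move_arm([
  [[0,0,0],[0,0,0],-1],
  [[0,0,0],[0,0,0],-1],
  [[0,0,0],[0,0,0],-1],
  [[0,0,0],[0,0,0],-1],
  [[0,0,0],[0,0,0],-1],
  [[0,0,0],[0,0,0],-1],
], newtons=60)

```text
clock: 13.1
position: [0.5142, 0.3564, 0.0966]
ee_rot: [0.107, 0.994, 0.001, 0.001]
ft_force: [-1.6, -2.1, 7.7]
grip_width: 0.616
grasp_force: 62.3
```

move_arm([
  [[0,0,-0.02],[0,0,0],-1],
  [[0,0,-0.05],[0,0,0],-1],
  [[0,0,-0.05],[0,0,0],-1],
  [[0,0,-0.05],[0,0,0],-1],
  [[0,0,-0.05],[0,0,0],-1],
  [[0,0,0],[0,0,0],-1],
  [[0,0,0],[0,0,0],-1],
])

```text
clock: 13.8
position: [0.5132, 0.3562, 0.2599]
ee_rot: [0.107, 0.994, 0.0, 0.0]
ft_force: [0.1, -0.3, -6.9]
grip_width: 0.62
grasp_force: 65.9
```

Run:
```python
from h import *
plan((.435,.28,.26),(.435,.08,.26),(.529,.032,.2),yaw=-.6)
```

```text
t 13.8 pos [0.5132 0.3562 0.2599] yaw -12.27 tilt [ 0.001  0.001 -1.   ] grip 0.62 65.9 F [ 0.1 -0.3 -6.9] q [-0.84  0.32  0.2   1.43 -0.06  1.4   0.72]
turn rows 2 wz -0.1297
(0.435, 0.28, 0.26) rows 3 each [0.0344, -0.0342, -0.0001]
(0.435, 0.08, 0.26) rows 5 each [-0.0006, -0.0533, -0.0]
(0.529, 0.032, 0.2) rows 4 each [-0.0315, -0.0157, 0.02]
```

move_arm([
  [[0,0,0],[0,0,-0.13],-1],
  [[0,0,0],[0,0,-0.13],-1],
  [[0.0344,-0.0342,0],[0,0,0],-1],
  [[0.0344,-0.0342,0],[0,0,0],-1],
  [[0.0344,-0.0342,0],[0,0,0],-1],
  [[0,-0.0533,0],[0,0,0],-1],
  [[0,-0.0533,0],[0,0,0],-1],
  [[0,-0.0533,0],[0,0,0],-1],
  [[0,-0.0533,0],[0,0,0],-1],
  [[0,-0.0533,0],[0,0,0],-1],
  [[-0.0315,-0.0157,0],[0,0,0],-1],
  [[-0.0315,-0.0157,0],[0,0,0],-1],
])

```text
clock: 15.0
position: [0.4795, 0.0546, 0.2581]
ee_rot: [0.006, 1.0, 0.0, -0.001]
ft_force: [1.0, 0.6, -5.9]
grip_width: 0.615
grasp_force: 65.9
```

move_arm([
  [[-0.0315,-0.0157,0],[0,0,0],-1],
  [[-0.0315,-0.0157,0],[0,0,0],-1],
  [[0,0,0],[0,0,0],-1],
  [[0,0,0],[0,0,0],-1],
  [[0,0,0],[0,0,0],-1],
])

```text
clock: 15.5
position: [0.5261, 0.0325, 0.2583]
ee_rot: [0.005, 1.0, -0.0, -0.001]
ft_force: [-0.4, 0.6, -5.7]
grip_width: 0.621
grasp_force: 66.0
```

Run:
```python
from h import *
plan((.530,.0317,.12),(.530,.0317,.071),yaw=-.6)
c=snap("wrist","pics/w4.png")
```

```text
t 15.5 pos [0.5261 0.0325 0.2583] yaw -0.53 tilt [-0.002 -0.    -1.   ] grip 0.621 66.0 F [-0.4  0.6 -5.7] q [-0.57  0.1   0.45  1.7  -0.04  1.36  1.45]
turn rows 1 wz 0.0015
(0.53, 0.0317, 0.12) rows 4 each [-0.0014, -0.0003, 0.0461]
(0.53, 0.0317, 0.071) rows 2 each [-0.0001, 0.0, 0.0327]
```

View pics/w4.png

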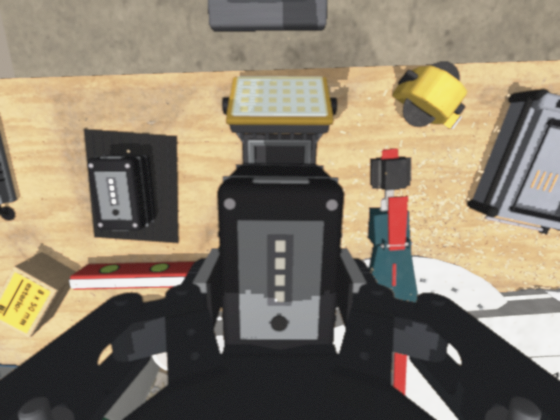

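The wrist view shows the tall pack held squarely, with the empty work-light bay at about (278,150) just ahead of it. The low pack stands on the mat at about (115,190). I'll lower the tall pack.

move_arm([
  [[-0.0013,-0.0003,0.046],[0,0,0],-1],
  [[-0.0013,-0.0003,0.046],[0,0,0],-1],
  [[-0.0013,-0.0003,0.046],[0,0,0],-1],
  [[-0.0013,-0.0003,0.046],[0,0,0],-1],
  [[0,0,0.02],[0,0,0],-1],
  [[0,0,0.02],[0,0,0],-1],
  [[0,0,0.012],[0,0,0],-1],
  [[0,0,0],[0,0,0],-1],
  [[0,0,0],[0,0,0],-1],
  [[0,0,0],[0,0,0],-1],
])

```text
clock: 16.55
position: [0.5317, 0.0314, 0.0834]
ee_rot: [0.005, 1.0, 0.0, 0.001]
ft_force: [1.5, 0.0, -6.2]
grip_width: 0.616
grasp_force: 65.8
```

move_arm([
  [[0.002,0,0.006],[0,0,0],-1],
  [[0,0,0.006],[0,0,0],-1],
  [[0,0,0.003],[0,0,0],-1],
  [[0,0,0.002],[0,0,0],-1],
  [[0,0,0],[0,0,0],-1],
  [[0,0,0],[0,0,0],-1],
])

```text
clock: 17.15
position: [0.5297, 0.0311, 0.0706]
ee_rot: [0.005, 1.0, 0.0, 0.0]
ft_force: [-5.8, -1.1, 7.2]
grip_width: 0.62
grasp_force: 67.5
```

move_arm([
  [[0,0,0],[0,0,0],1],
  [[0,0,0],[0,0,0],1],
  [[0,0,0],[0,0,0],1],
  [[0,0,0],[0,0,0],1],
  [[0,0,-0.03],[0,0,0],1],
  [[0,0,-0.05],[0,0,0],1],
  [[0,0,-0.05],[0,0,0],1],
  [[0,0,-0.05],[0,0,0],1],
  [[0,0,-0.05],[0,0,0],1],
  [[0,0,0],[0,0,0],1],
])

```text
clock: 18.15
position: [0.5319, 0.0313, 0.2473]
ee_rot: [0.005, 1.0, 0.001, 0.004]
ft_force: [-0.2, -0.3, -0.0]
grip_width: 1.002
grasp_force: 0.0
```

Run:
```python
from h import *
plan((.488,-.371,.22),(.4895,-.3715,.054),yaw=-.3)
c=vision.camera("wrist")
u,v=map(int,proj(c,(.5295,.032,.094))); print(u,v)
for r in label(c,(u-28,v-40,u+28,v+35),.094): print(r)
```

```text
t 18.15 pos [0.5319 0.0313 0.2473] yaw -0.59 tilt [ 0.008  0.002 -1.   ] grip 1.002 0.0 F [-0.2 -0.3 -0. ] q [-0.57  0.11  0.46  1.71 -0.05  1.33  1.46]
turn rows 1 wz -0.0063
(0.488, -0.371, 0.22) rows 11 each [0.0051, -0.0488, 0.0032]
(0.4895, -0.3715, 0.054) rows 5 each [-0.0, -0.0002, 0.0443]
279 190
(array([0.5298, 0.0312]), -1.7, [0.06, 0.038], array([278.5, 190. ]))
```

move_arm([
  [[0.005,-0.0488,0.002],[0,0,-0.006],1],
  [[0.005,-0.0488,0.002],[0,0,0],1],
  [[0.005,-0.0488,0.002],[0,0,0],1],
  [[0.005,-0.0488,0.002],[0,0,0],1],
  [[0.005,-0.0488,0.002],[0,0,0],1],
  [[0.005,-0.0488,0.002],[0,0,0],1],
  [[0.005,-0.0488,0.002],[0,0,0],1],
  [[0.005,-0.0488,0.002],[0,0,0],1],
  [[0.005,-0.0488,0.002],[0,0,0],1],
  [[0.005,-0.0488,0.002],[0,0,0],1],
  [[0.005,-0.0488,0.002],[0,0,0],1],
  [[0,0,0],[0,0,0],1],
])

```text
clock: 19.4
position: [0.4828, -0.3762, 0.224]
ee_rot: [0.006, 1.0, -0.001, -0.002]
ft_force: [0.2, -0.1, -0.5]
grip_width: 0.999
grasp_force: 0.0
```

Run:
```python
from h import *
c=vision.camera("wrist")
u,v=map(int,proj(c,(.4896,-.372,.08))); print(u,v)
for r in label(c,(u-22,v-36,u+24,v+32),.08): print(r)
plan((.4895,-.372,.054),yaw=-.3)
```

```text
283 203
(array([ 0.4895, -0.3731]), 0.5, [0.039, 0.06], array([282.5, 202.5]))
t 19.45 pos [ 0.484  -0.3737  0.224 ] yaw -0.58 tilt [-0.003 -0.001 -1.   ] grip 0.999 0.0 F [0.6 0.8 0.4] q [ 0.01  0.36  0.74  1.54 -0.25  1.33  2.33]
turn rows 1 wz -0.0062
(0.4895, -0.372, 0.054) rows 5 each [-0.0016, 0.0005, 0.0453]
```

move_arm([
  [[-0.0016,0,0.045],[0,0,-0.01],1],
  [[-0.0016,0,0.045],[0,0,0],1],
  [[-0.0016,0,0.045],[0,0,0],1],
  [[-0.0016,0,0.045],[0,0,0],1],
  [[0,0,0.045],[0,0,0],1],
  [[0,0,0],[0,0,0],1],
  [[0,0,0],[0,0,0],1],
])

```text
clock: 20.15
position: [0.4909, -0.3704, 0.057]
ee_rot: [-0.002, 1.0, 0.0, -0.001]
ft_force: [-0.2, 0.3, 0.1]
grip_width: 0.997
grasp_force: 0.0
```

move_arm([
  [[0,0,0],[0,0,0],-1],
  [[0,0,0],[0,0,0],-1],
  [[0,0,0],[0,0,0],-1],
  [[0,0,0],[0,0,0],-1],
  [[0,0,0],[0,0,0],-1],
  [[0,0,0],[0,0,0],-1],
])

```text
clock: 20.75
position: [0.4919, -0.3719, 0.0589]
ee_rot: [-0.001, 1.0, -0.001, 0.001]
ft_force: [-0.5, 1.1, 7.3]
grip_width: 0.617
grasp_force: 64.6
```

move_arm([
  [[0,0,-0.02],[0,0,0],-1],
  [[0,0,-0.05],[0,0,0],-1],
  [[0,0,-0.05],[0,0,0],-1],
  [[0,0,-0.05],[0,0,0],-1],
  [[0,0,-0.05],[0,0,0],-1],
  [[0,0,-0.05],[0,0,0],-1],
  [[0,0,0],[0,0,0],-1],
  [[0,0,0],[0,0,0],-1],
])

```text
clock: 21.55
position: [0.4907, -0.3712, 0.2603]
ee_rot: [-0.001, 1.0, -0.0, 0.001]
ft_force: [-0.3, 0.2, -4.2]
grip_width: 0.613
grasp_force: 64.7
```

Run:
```python
from h import *
plan((.44,.03,.26),(.435,.25,.26),(.51,.355,.26))
```

```text
t 21.55 pos [ 0.4907 -0.3712  0.2603] yaw 0.14 tilt [ 0.001 -0.    -1.   ] grip 0.613 64.7 F [-0.3  0.2 -4.2] q [ 0.    0.35  0.74  1.48 -0.24  1.4   2.33]
(0.44, 0.03, 0.26) rows 11 each [0.006, 0.0486, 0.0]
(0.435, 0.25, 0.26) rows 6 each [0.001, 0.0489, -0.0]
(0.51, 0.355, 0.26) rows 4 each [-0.0251, 0.0349, 0.0]
```

move_arm([
  [[0.006,0.0486,0],[0,0,0],-1],
  [[0.006,0.0486,0],[0,0,0],-1],
  [[0.006,0.0486,0],[0,0,0],-1],
  [[0.006,0.0486,0],[0,0,0],-1],
  [[0.006,0.0486,0],[0,0,0],-1],
  [[0.006,0.0486,0],[0,0,0],-1],
  [[0.006,0.0486,0],[0,0,0],-1],
  [[0.006,0.0486,0],[0,0,0],-1],
  [[0.006,0.0486,0],[0,0,0],-1],
  [[0.006,0.0486,0],[0,0,0],-1],
  [[0.006,0.0486,0],[0,0,0],-1],
  [[0.001,0.049,0],[0,0,0],-1],
])

```text
clock: 22.75
position: [0.4378, 0.0675, 0.258]
ee_rot: [-0.001, 1.0, -0.0, -0.001]
ft_force: [0.4, -0.4, -3.4]
grip_width: 0.618
grasp_force: 65.3
```

move_arm([
  [[0.001,0.049,0],[0,0,0],-1],
  [[0.001,0.049,0],[0,0,0],-1],
  [[0.001,0.049,0],[0,0,0],-1],
  [[0.001,0.049,0],[0,0,0],-1],
  [[0.001,0.049,0],[0,0,0],-1],
  [[-0.025,0.035,0],[0,0,0],-1],
  [[-0.025,0.035,0],[0,0,0],-1],
  [[-0.025,0.035,0],[0,0,0],-1],
  [[-0.02,0.035,0],[0,0,0.136],-1],
  [[0,0,0],[0,0,0.136],-1],
  [[0,0,0],[0,0,0],-1],
  [[0,0,0],[0,0,0],-1],
])

```text
clock: 23.95
position: [0.5057, 0.3545, 0.2582]
ee_rot: [0.104, 0.995, -0.001, -0.001]
ft_force: [-0.7, 0.6, -3.4]
grip_width: 0.617
grasp_force: 65.4
```

Run:
```python
from h import *
plan((.515,.3558,.115),(.515,.3558,.085),yaw=-12.2)
```

```text
t 23.95 pos [0.5057 0.3545 0.2582] yaw -11.94 tilt [-0.002 -0.002 -1.   ] grip 0.617 65.4 F [-0.7  0.6 -3.4] q [-0.82  0.3   0.17  1.45 -0.05  1.4   0.71]
turn rows 1 wz 0.0059
(0.515, 0.3558, 0.115) rows 4 each [-0.003, 0.0012, 0.0477]
(0.515, 0.3558, 0.085) rows 1 each [-0.0, 0.0001, 0.04]
```

move_arm([
  [[-0.003,0.0012,0.047],[0,0,0.005],-1],
  [[-0.003,0.0012,0.047],[0,0,0],-1],
  [[-0.003,0.0012,0.047],[0,0,0],-1],
  [[-0.003,0.0012,0.047],[0,0,0],-1],
  [[0,0,0],[0,0,0],-1],
  [[0,0,0],[0,0,0],-1],
])

```text
clock: 24.55
position: [0.5156, 0.3564, 0.1192]
ee_rot: [0.107, 0.994, -0.0, -0.0]
ft_force: [-0.2, 0.4, -2.3]
grip_width: 0.618
grasp_force: 65.3
```

Run:
```python
from h import *
plan((.515,.3558,.085),yaw=-12.2)
```

```text
t 24.55 pos [0.5156 0.3564 0.1192] yaw -12.26 tilt [-0. -0. -1.] grip 0.618 65.3 F [-0.2  0.4 -2.3] q [-0.8   0.42  0.16  1.6  -0.07  1.13  0.73]
turn rows 1 wz -0.0014
(0.515, 0.3558, 0.085) rows 1 each [0.0007, -0.001, 0.0455]
```

move_arm([
  [[0.0006,-0.001,0.012],[0,0,0],-1],
  [[0,0,0.012],[0,0,0],-1],
  [[0,0,0.008],[0,0,0],-1],
  [[0,0,0.006],[0,0,0],-1],
  [[0,0,0.005],[0,0,0],-1],
  [[0,0,0.003],[0,0,0],-1],
  [[0,0,0],[0,0,0],-1],
  [[0,0,0],[0,0,0],-1],
])

```text
clock: 25.35
position: [0.5153, 0.3565, 0.085]
ee_rot: [0.107, 0.994, 0.0, 0.0]
ft_force: [-3.5, -2.1, 5.2]
grip_width: 0.615
grasp_force: 66.6
```

Seated at the predicted height. I'll release it, go up and return to the mat.

move_arm([
  [[0,0,0],[0,0,0],1],
  [[0,0,0],[0,0,0],1],
  [[0,0,0],[0,0,0],1],
  [[0,0,0],[0,0,0],1],
  [[0,0,-0.03],[0,0,0],1],
  [[0,0,-0.05],[0,0,0],1],
  [[0,0,-0.05],[0,0,0],1],
  [[0,0,-0.05],[0,0,0],1],
  [[0,0,-0.05],[0,0,0],1],
  [[0,0,0],[0,0,0],1],
  [[0,0,0],[0,0,0],1],
])

```text
clock: 26.45
position: [0.5155, 0.3565, 0.2572]
ee_rot: [0.107, 0.994, 0.001, 0.001]
ft_force: [-0.4, 0.1, 0.1]
grip_width: 0.996
grasp_force: 0.0
```

Run:
```python
from h import *
c=vision.camera("wrist")
u,v=map(int,proj(c,(.5137,.356,.106))); print(u,v)
for r in label(c,(u-25,v-34,u+25,v+38),.106): print(r)
plan((.435,.25,.26),(.45,.03,.26),(.537,-.164,.2),yaw=-.6)
```

```text
277 192
(array([0.5129, 0.3575]), -13.3, [0.06, 0.037], array([279., 191.]))
t 26.5 pos [0.515  0.3562 0.2559] yaw -12.31 tilt [-0. -0. -1.] grip 0.999 0.0 F [-0.7 -1.3 -1.6] q [-0.81  0.32  0.17  1.43 -0.05  1.39  0.72]
turn rows 2 wz -0.1301
(0.435, 0.25, 0.26) rows 4 each [0.0263, -0.0357, -0.0014]
(0.45, 0.03, 0.26) rows 6 each [-0.0038, -0.0489, 0.0]
(0.537, -0.164, 0.2) rows 6 each [-0.0198, -0.0429, 0.0133]
```

move_arm([
  [[0,0,0],[0,0,-0.13],1],
  [[0,0,0],[0,0,-0.13],1],
  [[0.0263,-0.0357,0],[0,0,0],1],
  [[0.0263,-0.0357,0],[0,0,0],1],
  [[0.0263,-0.0357,0],[0,0,0],1],
  [[0.0263,-0.0357,0],[0,0,0],1],
  [[-0.0038,-0.049,0],[0,0,0],1],
  [[-0.0038,-0.049,0],[0,0,0],1],
  [[-0.0038,-0.049,0],[0,0,0],1],
  [[-0.0038,-0.049,0],[0,0,0],1],
  [[-0.0038,-0.049,0],[0,0,0],1],
  [[-0.0038,-0.049,0],[0,0,0],1],
])

```text
clock: 27.7
position: [0.4491, 0.0278, 0.2551]
ee_rot: [0.005, 1.0, -0.0, -0.001]
ft_force: [0.2, 0.3, -0.0]
grip_width: 1.004
grasp_force: 0.0
```

move_arm([
  [[-0.02,-0.043,0],[0,0,0],1],
  [[-0.02,-0.043,0],[0,0,0],1],
  [[-0.02,-0.043,0],[0,0,0],1],
  [[-0.02,-0.043,0],[0,0,0],1],
  [[-0.02,-0.043,0],[0,0,0],1],
  [[-0.018,-0.043,0.03],[0,0,0],1],
  [[0,0,0.05],[0,0,0],1],
  [[0,0,0],[0,0,0],1],
  [[0,0,0],[0,0,0],1],
])

```text
clock: 28.6
position: [0.5356, -0.1644, 0.1959]
ee_rot: [0.005, 1.0, 0.0, -0.001]
ft_force: [0.5, -0.1, -0.1]
grip_width: 1.001
grasp_force: 0.0
```

Run:
```python
from h import *
c=vision.camera("wrist")
u,v=map(int,proj(c,(.537,-.164,.055))); print(u,v)
for r in label(c,(u-26,v-38,u+26,v+36),.055): print(r)
plan((.537,-.164,.031),yaw=-.6)
```

```text
279 198
(array([ 0.5376, -0.1638]), 0.5, [0.039, 0.061], array([279.5, 198.5]))
t 28.65 pos [ 0.5364 -0.1643  0.1972] yaw -0.56 tilt [-0.  0. -1.] grip 0.999 0.0 F [ 0.5 -0.   0.8] q [-0.3   0.23  0.6   1.71 -0.14  1.24  1.89]
turn rows 1 wz 0.001
(0.537, -0.164, 0.031) rows 5 each [-0.0002, 0.0001, 0.0443]
```

move_arm([
  [[-0.001,0,0.05],[0,0,0],1],
  [[0,0,0.05],[0,0,0],1],
  [[0,0,0.05],[0,0,0],1],
  [[0,0,0.05],[0,0,0],1],
  [[0,0,0.018],[0,0,0],1],
  [[0,0,0],[0,0,0],1],
  [[0,0,0],[0,0,0],-1],
  [[0,0,0],[0,0,0],-1],
  [[0,0,0],[0,0,0],-1],
  [[0,0,0],[0,0,0],-1],
  [[0,0,0],[0,0,0],-1],
  [[0,0,0],[0,0,0],-1],
])

```text
clock: 29.85
position: [0.5386, -0.1652, 0.0353]
ee_rot: [0.005, 1.0, 0.0, 0.002]
ft_force: [-1.2, -0.1, 9.2]
grip_width: 0.618
grasp_force: 62.7
```

move_arm([
  [[0,0,-0.02],[0,0,0],-1],
  [[0,0,-0.05],[0,0,0],-1],
  [[0,0,-0.05],[0,0,0],-1],
  [[0,0,-0.05],[0,0,0],-1],
  [[0.01,-0.046,0],[0,0,0],-1],
  [[0.013,-0.046,0],[0,0,0],-1],
  [[0.013,-0.046,0],[0,0,0],-1],
  [[0.013,-0.046,0],[0,0,0],-1],
  [[0.013,-0.046,0],[0,0,0],-1],
  [[0,-0.046,0],[0,0,0],-1],
  [[0,0,0],[0,0,0],-1],
  [[0,0,0],[0,0,0],-1],
])

```text
clock: 31.05
position: [0.4877, -0.3722, 0.1612]
ee_rot: [0.006, 1.0, -0.0, 0.0]
ft_force: [0.4, 0.4, -4.4]
grip_width: 0.613
grasp_force: 65.7
```

Run:
```python
from h import *
plan((.49,-.3722,.065),(.49,-.3722,.044),yaw=0)
```

```text
t 31.05 pos [ 0.4877 -0.3722  0.1612] yaw -0.72 tilt [ 0. -0. -1.] grip 0.613 65.7 F [ 0.4  0.4 -4.4] q [ 0.05  0.41  0.68  1.62 -0.27  1.21  2.34]
turn rows 1 wz -0.0161
(0.49, -0.3722, 0.065) rows 3 each [-0.001, 0.0, 0.0428]
(0.49, -0.3722, 0.044) rows 1 each [0.0, 0.0, 0.028]
```

move_arm([
  [[-0.001,0,0.042],[0,0,-0.016],-1],
  [[-0.001,0,0.042],[0,0,0],-1],
  [[-0.001,0,0.03],[0,0,0],-1],
  [[0,0,0.012],[0,0,0],-1],
  [[0,0,0],[0,0,0],-1],
  [[0,0,0],[0,0,0],-1],
])

```text
clock: 31.65
position: [0.4913, -0.3715, 0.0673]
ee_rot: [-0.001, 1.0, -0.0, 0.001]
ft_force: [0.7, -0.7, -3.0]
grip_width: 0.614
grasp_force: 65.5
```

move_arm([
  [[0.001,-0.001,0.01],[0,0,0],-1],
  [[0,0,0.007],[0,0,0],-1],
  [[0,0,0.005],[0,0,0],-1],
  [[0,0,0.004],[0,0,0],-1],
  [[0,0,0.003],[0,0,0],-1],
  [[0,0,0],[0,0,0],-1],
  [[0,0,0],[0,0,0],-1],
])

```text
clock: 32.35
position: [0.4897, -0.3723, 0.0463]
ee_rot: [-0.001, 1.0, 0.001, 0.0]
ft_force: [-9.1, 9.7, 21.3]
grip_width: 0.619
grasp_force: 68.7
```

Contact came at exactly the predicted floor height. I'll release and back off.

move_arm([
  [[0,0,0],[0,0,0],1],
  [[0,0,0],[0,0,0],1],
  [[0,0,0],[0,0,0],1],
  [[0,0,0],[0,0,0],1],
  [[0,0,-0.03],[0,0,0],1],
  [[0,0,-0.05],[0,0,0],1],
  [[0,0,-0.05],[0,0,0],1],
  [[0,0,-0.05],[0,0,0],1],
  [[0,0,-0.05],[0,0,0],1],
  [[0,0,-0.03],[0,0,0],1],
  [[0,0,0],[0,0,0],1],
  [[0,0,0],[0,0,0],1],
])

```text
clock: 33.55
position: [0.4898, -0.3723, 0.2389]
ee_rot: [-0.001, 1.0, 0.0, 0.0]
ft_force: [0.5, -0.6, -0.6]
grip_width: 0.997
grasp_force: 0.0
```

Run:
```python
from h import *
c=snap("wrist","pics/w5.png")
u,v=map(int,proj(c,(.4895,-.372,.066))); print(u,v)
for r in label(c,(u-22,v-34,u+22,v+32),.066): print(r)
s=vision.camera("side"); im=cv2.cvtColor(s["pixels"],cv2.COLOR_RGB2BGR)[120:340,170:400]
cv2.imwrite("pics/s5.png",cv2.resize(im,None,fx=2.6,fy=2.6,interpolation=cv2.INTER_CUBIC)); plan()
```

```text
279 189
(array([ 0.4885, -0.3718]), 1.1, [0.039, 0.061], array([279.5, 188. ]))
t 33.65 pos [ 0.4895 -0.3719  0.2378] yaw 0.11 tilt [-0.002  0.001 -1.   ] grip 0.998 0.0 F [-0.6  0.5  0.3] q [ 0.03  0.36  0.71  1.51 -0.23  1.36  2.33]
```

View pics/s5.png

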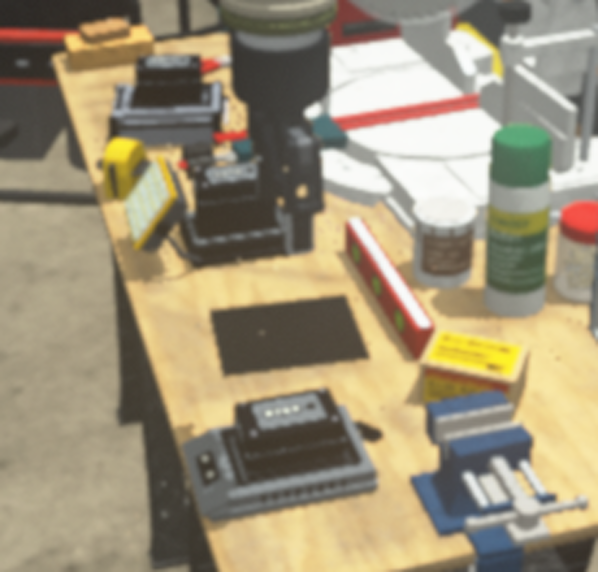

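View pics/w5.png

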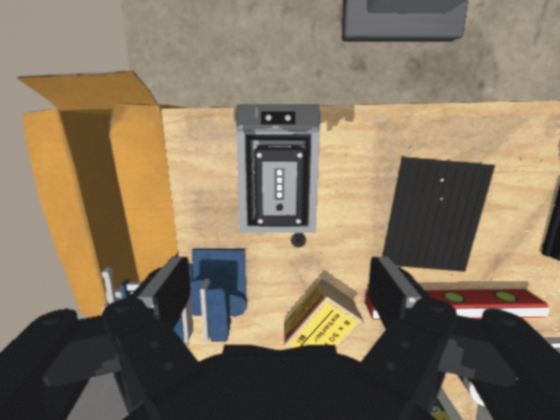

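All three packs sit upright and level in their bays: the charger's at about (285,425), the work light's at (228,205) and the radio's at (168,90) in the side crop. The wrist view shows the low pack centred in the charger at (279,188), and the mat is empty.

```bash
python3 -c "
from workcell import order
print(order.hand_in())"
```

```text
the job is handed in; nothing more can be done
None
```

I handed the job in with the low pack in the charger, the middle pack in the radio and the tall pack in the work light; the last pictures show all three upright in their bays, and no verdict came back.

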